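# Lay out the cleaving station round its lever jig

### The job

Lay out the cleaving station round the lever-clamp jig, taking left and right as seen from its red-ball end, where the operator sits: seat the large cream sample box in the nest left of the jig and put the small black box on top of it (the pilot piece is cleaved first), seat the large black box in the nest right of the jig to receive the cleaved pieces, and stand the loupe in its cup behind the jig. Carry the boxes level, since the samples in them lie loose, and leave the canister and the glass dish where they are.

Things in the scene. Friction and masses are not known exactly. Their poses are not given: they have to be found in the camera images.
- jig: Fixed lever-clamp jig: pale base 84 x 130 mm, black pad, hinged lever with red ball, 84 mm high. Origin on the bench, amid its length and width. y runs from the ball (y -79 mm) to the pad (y +52), away from the robot: behind is +y. x points right as seen from the ball end: left is -x. Base spans x -42 to 42, y -41 to 89. A nest stands each side, 100 to 108 mm from the long axis; the cup behind.
- nest_a: One of two identical fixed box nests; sides of the jig swap. Aluminium plate 76 x 76 x 6 mm, dark pad, four flared steel corner guides. Origin on the bench under its centre, x and y along its sides. Box seats on the plate's top, 6 mm up; between guides 60 x 60 mm, widening to 70 x 70 at their tops 16.5 mm above the bench; middle 40 mm of each side open for fingers. Boxes fit in any square orientation.
- nest_b: The other nest, the same as nest_a.
- loupe_cup: Fixed black round cup on an aluminium foot of 68 mm diameter, behind the jig; it holds the loupe upright. Origin on the bench under its centre, z up. Inner floor 4 mm above the bench; bore 43 mm across at the floor, 49 mm at the rim; rim 13 mm above the bench and 55 mm across outside.
- cream_box: Large cream-based sample box with a clear flat lid that bears a round blue dot, 54 x 52 x 16 mm (x, y, z), closed, loose, about 22 g. Origin at the centre of its underside (the middle of its solid sides lies 1 mm towards its +x), x and y along its sides, z up. Grip it across two opposite sides.
- black_box: Large black-based sample box with a clear flat lid that bears a yellow dot, the same size and frame as cream_box: 54 x 52 x 16 mm, about 22 g, loose.
- small_box: Small black-based sample box with a clear flat lid that bears a red dot, 42 x 40 x 16 mm (x, y, z), about 22 g, loose. Origin at the centre of its underside (solid sides centred 1 mm towards +x), x and y along its sides, z up.
- loupe: Black standing loupe, a cylinder 36 mm in diameter and 34 mm high with a thin light ring round its waist, about 32 g, loose. Origin at the centre of its underside, z up. Grip it round the barrel no lower than 11 mm above its foot, so that the fingers stay above the cup's rim.
- canister: Bystander: white screw-top canister with a grey ribbed cap, 39 mm in diameter and 50 mm high, loose, standing among the things. Origin at the centre of its underside. Stays where it is.
- dish: Bystander: clear covered round glass dish, 60 mm in diameter and 16 mm high, loose. Origin at the centre of its underside. Stays where it is.
Things that resemble listed ones, but are neither listed nor needed, are in the scene too. Leave any pink look-alike of the black_box alone.

How it is judged:
At the end, for the whole second after the job is handed in: Cream box flat in the nest left of the jig, large black box flat in the nest right of it (within 10 mm, down on the plate to 3.5 mm); small box flat on the cream box, centres within 10 mm; loupe upright on the cup's floor within 8 mm; all level to 7 degrees, released, at rest (((horizontal distance between cream_box and nest_a below 0.01 m and z of cream_box in the frame of nest_a below 0.0095 m) or (horizontal distance between cream_box and nest_b below 0.01 m and z of cream_box in the frame of nest_b below 0.0095 m)) and x of cream_box in the frame of jig below -0.05 m and ((horizontal distance between black_box and nest_a below 0.01 m and z of black_box in the frame of nest_a below 0.0095 m) or (horizontal distance between black_box and nest_b below 0.01 m and z of black_box in the frame of nest_b below 0.0095 m)) and x of black_box in the frame of jig above 0.05 m and horizontal distance between small_box and cream_box below 0.01 m and z of small_box in the frame of cream_box between 0.013 and 0.019 m and horizontal distance between loupe and loupe_cup below 0.008 m and z of loupe in the frame of loupe_cup below 0.0075 m and angle between each of cream_box, small_box, black_box, loupe's own z axis and vertical below 0.12 rad and linear speed of each of cream_box, small_box, black_box, loupe below 0.02 m/s); the robot touches nothing.
It fails at once if the canister is pushed more than 30 mm away (distance of canister from where it was at the start of the episode above 0.03 m).
It fails at once if the dish is pushed more than 30 mm away (distance of dish from where it was at the start of the episode above 0.03 m).
It fails at once if a sample box is tipped by more than 30 degrees (angle between any of cream_box, black_box, small_box's own z axis and vertical above 0.52 rad).
It also fails if it takes over 96 s, if anything falls off the work surface, if the arm or the gripper's body presses on something with over 40 N, if the wrist force passes 120 N, or if a joint passes its speed limit or range.

### The arm

A 6-joint arm with a two-finger parallel gripper is mounted at the origin on a cart in front of the work surface, level with it; the furniture and walls round the work are solid. World frame = base frame: x ahead of the robot, y to its left, z up, the work surface at z = 0. Lengths are in m, angles in rad, forces in N, time in s.
With the tool pointing down it reaches from about 0.25 to 0.775 m from the base axis. Payload 4 kg.
Tool frame: the origin (TCP) lies where the fingers leave the gripper's body, on its centre line; the fingertips stand 97 mm ahead of it and the grasp point (between the pads) lies 78 mm ahead of it; z points along the fingers, x is the direction in which the jaws open and shut, and the axes are right-handed (so a half turn about z gives the same grasp; the last joint's range is limited). The gripper opens to 94 mm and grips with 3 to 60 N. Pads are 16 mm wide; open, the fingers measure 119 mm over their backs; the gripper's body (75 mm by 177 mm) begins 78 mm behind the grasp point.
Start: joints at [-1.324, 0.087, 1.371, -0, 1.684, -0.103], TCP at [0.188, -0.517, 0.303] pointing down, gripper open.
Joint ranges: [-3.1, 3.1], [-0.76, 2.03], [0.27, 2.55], [-1.08, 4.22], [0.17, 2.65], [-2.57, 2.57]. Speed limits (rad/s): [2.79, 2.79, 3.14, 3.14, 3.14, 3.14].

### API

Orientations are given as [roll, pitch, yaw] about the fixed x, y, z axes, in that order (R = Rz(yaw) Ry(pitch) Rx(roll)).
In Python, from bench import * gives the robot as it stands.
- The arm moves only by the tool jog_arm, never from a script. Its argument "moves" is a list of rows, each a list of 7 numbers: the turn, a rotation vector about the world's x, y, z in rad, then the shift along the world's x, y, z in mm, then the finger opening in mm, from 0 to 94. In form: [[rx, ry, rz, tx, ty, tz, fingers], ...]. A call has 1 to 12 rows; each row shifts and turns the commanded pose from where the row before left it; what a row does not reach is not made up. A row lasts 1/8 s, in which the tool goes at most 62.5 mm and 10.7 degrees, less where a joint would pass 70% of its speed; a pose out of reach is approached as far as the arm can. A call is refused whole if a number of a shift passes 62.5 or a number of a turn 0.188, either way. A call with a gripper value outside its range is refused whole. The fingers move at their own pace and stop on an object; the grip force is fixed at half the most. Time passes only in rows, so rows that do not move let the fingers close. It gives the time, the measured TCP pose, the force and the opening at its end, in the units of the state.
- get_obs(): the state, without advancing time (a new reading comes with each control period).
- snapshot(name): name is "scene" or "top" or "wrist"; returns the picture (420x560x3 uint8, red, green, blue); there is no depth.
- get_calibration(name): a dict with "camera_matrix" (3x3 intrinsics, pixels), "k1" (the pictures are not rectified: a ray, as slopes to the right and down, at radius r is drawn at 1 + k1 r^2 times it, then the intrinsics apply), "R" (3x3) and "t" (3): a world point X has camera coordinates R X + t. Camera axes: x right, y down, z forward; pixel columns grow to the right and rows downward; lengths in m; the calibration is good to about 2 mm. A picture is of the moment at which its call begins: read the wrist's pose just before it. get_calibration takes no time and is no camera call; for the wrist camera it gives the pose at the moment of the call.
- close_job(): hands the job in, once; it reports no verdict.
Trained networks look in the newest picture that a camera, given by its name, has taken for a name from the list of things; names that differ only in an ending like _2 or _b are one class to them, and where a whole thing is asked for, a point or a joint stands for the part that bears it (a point fixed in the world has none). Each returns a list of dicts, best first, with "conf" (0 to 1); they miss things now and then, are a little off and sometimes report something else, mostly with a low value. They report only what shows in the picture. A call takes as long as a camera call. They do not tell look-alikes from the thing itself.
- look_for(label, camera): "bbox" ([left, top, right, bottom] in pixels, round what is visible of it).
The state is a dict: "time": time; "joint_positions": joint angles; "qvel": joint speeds; "joint_torque": joint torques, N m; "tool_pos": TCP position; "ee_rot": TCP orientation; "wrist_force": force on the tool from outside, world axes, zero at the start; "wrist_torque": the same for the moment, N m; "width": finger opening in m.
Only numpy, scipy, OpenCV 4.12 (cv2) and the standard library are available. Lean on these libraries where they do the work, as an engineer would, in place of code of your own. Each camera call takes 0.05 s, during which the arm holds its last target.

## Working session

There is one attempt and no reset: what is moved stays moved. The work goes in short steps, Python scripts to look and compute and a tool call to move; the robot and the scene stay as the last step left them, time stands still between calls to the robot, and variables do not carry over. Pictures are saved under pics/ and viewed, and the job is handed in when it is done.

Besides the shell and the picture viewer there is one more tool, called after "Request:" as name(argument=value, ...) on one line, values as JSON. jog_arm: Moves the arm, as the interface text tells. Its arguments: {"type":"object","properties":{"moves":{"type":"array","items":{"type":"array","items":{"type":"number"}}}},"required":["moves"]}

```bash
ls; mkdir -p pics; python3 - <<'E'
from bench import *
import cv2
o=get_obs();print(o)
for n in ["scene","top"]:
    im=snapshot(n);cv2.imwrite(f"pics/{n}0.png",im[:,:,::-1])
    c=get_calibration(n);print(n,c)
    for l in ["jig","nest_a","loupe_cup","cream_box","black_box","small_box","loupe","canister","dish"]:
        print(l,[(round(d["conf"],2),[round(float(v)) for v in d["bbox"]]) for d in look_for(l,n)])
E
```

```text
pics
{'time': 0.0, 'joint_positions': array([-1.32411266e+00,  8.79126348e-02,  1.37217757e+00, -3.40423776e-05,
        1.68362469e+00, -1.03073727e-01]), 'qvel': array([-0.00053445,  0.00066244,  0.00105543, -0.00020497,  0.00049257,
       -0.00106392]), 'joint_torque': array([ 2.26322933e-03, -3.40171659e+01, -3.02429545e+01,  7.20640970e-02,
        3.29431461e-02, -1.74199740e-04]), 'tool_pos': array([ 0.18838876, -0.51637937,  0.30156603]), 'ee_rot': array([-3.14140795e+00,  2.11445570e-03, -1.22104254e+00]), 'wrist_force': array([ 0.9568434 , -0.31441044, -0.01276739]), 'wrist_torque': array([ 0.03325724,  0.00169423, -0.00838247]), 'width': 0.09402931593420065}
scene {'camera_matrix': array([[428.57652534,   0.        , 283.02229195],
       [  0.        , 428.57652534, 214.84657233],
       [  0.        ,   0.        ,   1.        ]]), 'k1': -0.025427752728650672, 'R': array([[-0.44496668,  0.89554413, -0.00231585],
       [ 0.60821768,  0.30030344, -0.73477146],
       [-0.65732481, -0.32835735, -0.6783108 ]]), 't': array([ 0.20788493, -0.27874134,  1.53914672])}
jig [(0.8
[... 604 characters left out ...]
6701502],
       [  0.        ,   0.        ,   1.        ]]), 'k1': -0.05523340999834308, 'R': array([[ 0.01216396, -0.99959111,  0.02587772],
       [-0.9960363 , -0.01439306, -0.08777544],
       [ 0.08811201, -0.02470745, -0.9958041 ]]), 't': array([0.00798154, 0.54622233, 0.9935804 ])}
jig [(0.74, [330, 186, 366, 258])]
nest_a [(0.76, [292, 194, 325, 227]), (0.59, [368, 208, 403, 237])]
loupe_cup [(0.59, [335, 155, 361, 177])]
cream_box [(0.83, [175, 196, 204, 218])]
black_box [(0.77, [142, 169, 167, 194]), (0.71, [195, 248, 223, 271])]
small_box [(0.49, [243, 243, 261, 259])]
loupe [(0.7, [262, 166, 277, 180])]
canister [(0.72, [180, 156, 198, 173])]
dish [(0.75, [374, 263, 400, 284])]
```

```bash
python3 - <<'E'
import cv2
a=cv2.imread("pics/top0.png")[130:310,110:430];cv2.imwrite("pics/topz.png",cv2.resize(a,(800,450),interpolation=cv2.INTER_CUBIC))
a=cv2.imread("pics/scene0.png")[140:340,160:440];cv2.imwrite("pics/scenez.png",cv2.resize(a,(800,571),interpolation=cv2.INTER_CUBIC))
E
```

```text
(no output)
```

View pics/topz.png

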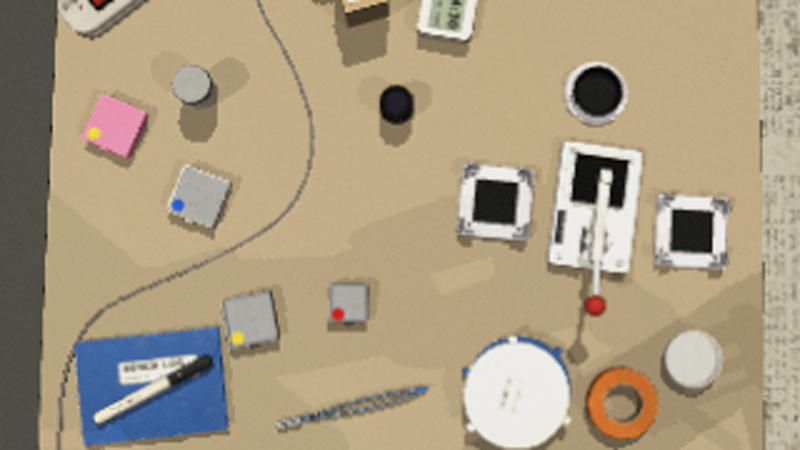

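View pics/scenez.png

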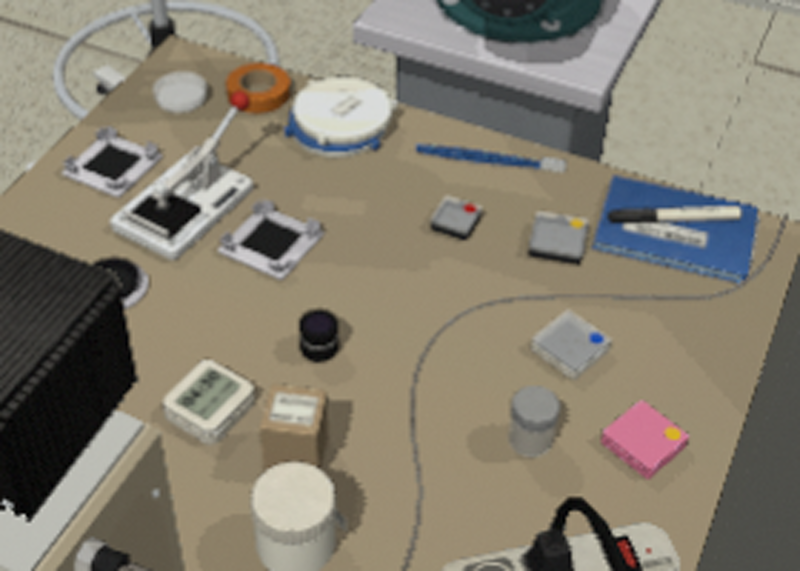

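```bash
cat > h.py <<'E'
from bench import *
import numpy as np, cv2
def ray(c,uv):
    K=c["camera_matrix"];d=np.array([c["k1"],0,0,0,0.])
    p=np.array([[(uv[0]-K[0,2])/K[0,0],(uv[1]-K[1,2])/K[1,1]]])[0]
    q=p.copy()
    for _ in range(20): q=p/(1+c["k1"]*(q@q))
    R,t=np.array(c["R"]),np.array(c["t"])
    return -R.T@t, R.T@np.array([q[0],q[1],1.])
def w(c,uv,z):
    o,d=ray(c,uv); return o+d*(z-o[2])/d[2]
def proj(c,X):
    X=np.atleast_2d(X);Y=X@np.array(c["R"]).T+np.array(c["t"]);q=Y[:,:2]/Y[:,2:]
    q=q*(1+c["k1"]*(q**2).sum(1,keepdims=True));K=c["camera_matrix"]
    return np.c_[q[:,0]*K[0,0]+K[0,2],q[:,1]*K[1,1]+K[1,2]]
def show(n,name,crop=None,s=1):
    im=snapshot(n);a=im[:,:,::-1]
    if crop: a=a[crop[1]:crop[3],crop[0]:crop[2]]
    cv2.imwrite(f"pics/{name}.png",cv2.resize(np.ascontiguousarray(a),None,fx=s,fy=s,interpolation=cv2.INTER_CUBIC)); return im
E
python3 - <<'E'
from h import *
c=get_calibration("top")
P=dict(cream=(200,197,.016),black=(251,319,.016),small=(348,302,.016),loupe=(397,104,.034),can=(192,84,.05),pink=(116,127,.016),nestL=(496,202,.006),nestR=(692,232,.006),cup=(597,92,.01),dish=(692,360,.016),ball=(596,304,.08))
for k,(x,y,z) in P.items(): print(k,w(c,(x/2.5+110,y/2.5+130),z).round(3))
cs=get_calibration("scene")
for k,(x,y,z) in dict(cream=(571,343,.016),black=(558,236,.016),small=(457,215,.016),loupe=(319,323,.034),nestL=(270,240,.006),nestR=(112,161,.006),cup=(115,280,.01)).items():print(k,w(cs,(x/2.857+160,y/2.857+140),z).round(3))
print(get_calibration("wrist"))
E
```

```text
cream [0.532 0.251 0.016]
black [0.407 0.195 0.016]
small [0.426 0.096 0.016]
loupe [0.629 0.048 0.034]
can [0.644 0.256 0.05 ]
pink [0.603 0.341 0.016]
nestL [ 0.531 -0.057  0.006]
nestR [ 0.503 -0.265  0.006]
cup [ 0.65  -0.163  0.01 ]
dish [ 0.369 -0.261  0.016]
ball [ 0.428 -0.148  0.08 ]
cream [0.541 0.255 0.016]
black [0.415 0.198 0.016]
small [0.431 0.099 0.016]
loupe [0.633 0.051 0.034]
nestL [ 0.535 -0.055  0.006]
nestR [ 0.504 -0.264  0.006]
cup [ 0.651 -0.158  0.01 ]
{'camera_matrix': array([[321.6690485 ,   0.        , 280.09752155],
       [  0.        , 321.6690485 , 211.32697145],
       [  0.        ,   0.        ,   1.        ]]), 'k1': -3.363299265630082e-05, 'R': array([[ 3.42085792e-01, -9.39668609e-01,  4.65915336e-04],
       [-9.02773979e-01, -3.28516669e-01,  2.77625543e-01],
       [-2.60722947e-01, -9.53923698e-02, -9.60689253e-01]]), 't': array([-0.54994801, -0.02972156,  0.39201489])}
```

Request:
jog_arm(moves=[[0,0,-0.175,30,30,40,94],[0,0,-0.175,40,40,40,94],[0,0,0,42,48,20,94],[0,0,0,42,48,0,94],[0,0,0,42,48,0,94],[0,0,0,42,48,0,94],[0,0,0,42,48,0,94],[0,0,0,0,46,0,94],[0,0,0,0,0,0,94]])

```text
time: 2.12
tool_pos: [0.4589, -0.169, 0.398]
ee_rot: [-3.141, -0.0, -1.566]
wrist_force: [0.7, -0.7, -0.5]
width: 0.094
```

```bash
python3 - <<'E'
from h import *
o=get_obs();print(o["time"],o["tool_pos"],o["ee_rot"])
c=get_calibration("wrist");print(-np.array(c["R"]).T@c["t"])
im=show("wrist","w1",None,1.4)
for l in ["nest_a","loupe_cup","jig","small_box","loupe"]:
        print(l,[(round(d["conf"],2),[round(float(v)) for v in d["bbox"]]) for d in look_for(l,"wrist")])
np.save("w1.npy",im);import pickle;pickle.dump(c,open("w1.pkl","wb"))
E
```

```text
2.125 [ 0.45886403 -0.16899596  0.39804506] [-3.14068279e+00 -1.21755752e-04 -1.56587124e+00]
[ 0.53871615 -0.16878581  0.48051546]
nest_a [(0.67, [254, 1, 303, 60]), (0.56, [171, 97, 230, 154])]
loupe_cup [(0.63, [253, 4, 302, 60])]
jig [(0.85, [242, 76, 313, 221]), (0.62, [324, 212, 359, 254]), (0.26, [0, 110, 10, 150])]
small_box [(0.8, [89, 184, 117, 213])]
loupe [(0.8, [95, 24, 134, 63])]
```

View pics/w1.png

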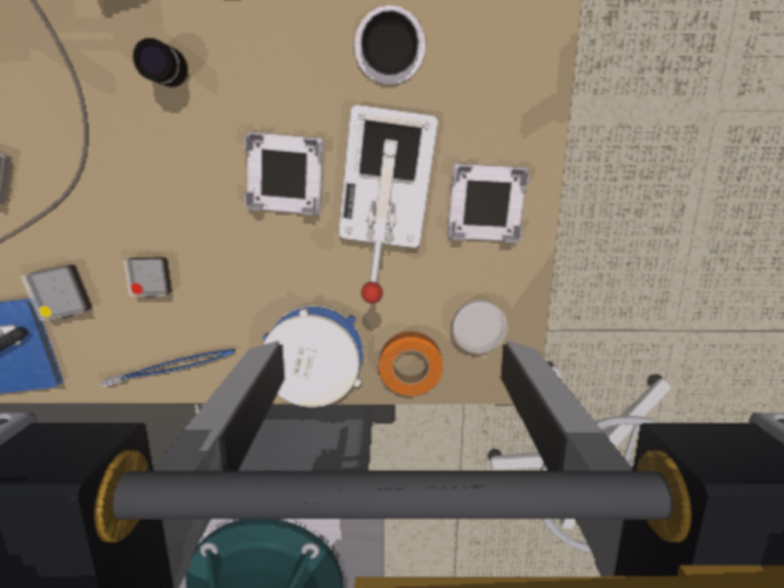

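```bash
cat > seg.py <<'E'
from h import *
def rect(im,c,roi,mask_fn,z,s=6):
    x0,y0,x1,y1=roi
    a=cv2.resize(im[y0:y1,x0:x1],None,fx=s,fy=s,interpolation=cv2.INTER_CUBIC)
    m=mask_fn(a.astype(int)).astype(np.uint8)
    cs,_=cv2.findContours(m,cv2.RETR_EXTERNAL,cv2.CHAIN_APPROX_NONE)
    k=max(cs,key=cv2.contourArea)[:,0,:]
    k=cv2.convexHull(k.astype(np.int32))[:,0,:]
    W=np.array([w(c,((u+.5)/s-.5+x0,(v+.5)/s-.5+y0),z)[:2] for u,v in k])
    (cx,cy),(a_,b_),an=cv2.minAreaRect((W*1000).astype(np.float32))
    return np.round([cx,cy,a_,b_,an],1)
E
python3 - <<'E'
from seg import *;import pickle
im=np.load("w1.npy");c=pickle.load(open("w1.pkl","rb"))
dark=lambda a:a.sum(2)<180
light=lambda a:(a.min(2)>135)
print("padL",rect(im,c,(178,105,227,145),dark,.006))
print("padR",rect(im,c,(325,120,372,170),dark,.006))
print("plateL",rect(im,c,(168,88,236,160),light,.006))
print("plateR",rect(im,c,(315,110,382,180),light,.006))
print("jigpad",rect(im,c,(255,80,310,132),dark,.02))
print("cup in",rect(im,c,(255,5,303,55),dark,.004))
print("foot",rect(im,c,(248,0,310,66),light,.002))
print("jigbase",rect(im,c,(235,70,318,183),light,.012))
E
```

```text
padL [530.9 -58.1  41.8  42.   85.3]
padR [ 502.5 -266.7   41.4   41.9   87.1]
plateL [531.2 -58.6  76.5  76.1  85.4]
plateR [ 502.8 -266.5   76.9   76.6   87.2]
jigpad [ 553.7 -166.3   52.3   47.5   82.8]
cup in [ 6.514e+02 -1.656e+02  5.210e+01  5.180e+01  3.000e-01]
foot [ 650.8 -165.9   68.8   66.6   88.6]
jigbase [ 519.8 -162.    87.2  145.5   82.7]
```

Request:
jog_arm(moves=[[0,0,0,-10,55,0,94],[0,0,0,-10,60,0,94],[0,0,0,-10,60,0,94],[0,0,0,-10,60,0,94],[0,0,0,-10,55,-10,94],[0,0,0,-5,49,-20,94],[0,0,0,0,0,0,94],[0,0,0,0,0,0,94]])

```text
time: 3.42
tool_pos: [0.4039, 0.1665, 0.3677]
ee_rot: [-3.141, -0.001, -1.572]
wrist_force: [0.9, -0.0, 0.8]
width: 0.0939
```

```bash
python3 - <<'E'
from h import *
o=get_obs();print(o["time"],o["tool_pos"],o["ee_rot"],o["qvel"].round(4))
c=get_calibration("wrist")
im=show("wrist","w2",None,1.4)
for l in ["cream_box","black_box","small_box","loupe"]:
        print(l,[(round(d["conf"],2),[round(float(v)) for v in d["bbox"]]) for d in look_for(l,"wrist")])
np.save("w2.npy",im);import pickle;pickle.dump(c,open("w2.pkl","wb"))
E
```

```text
3.425 [0.40392205 0.16649087 0.36767838] [-3.14137857e+00 -8.66093086e-04 -1.57221311e+00] [-0.0277 -0.0089 -0.0121  0.0001 -0.0004  0.001 ]
cream_box [(0.78, [188, 52, 240, 106])]
black_box [(0.76, [240, 155, 281, 199]), (0.76, [108, 1, 165, 46]), (0.66, [365, 0, 391, 10])]
small_box [(0.65, [324, 150, 347, 182])]
loupe [(0.47, [365, 0, 393, 12])]
```

View pics/w2.png

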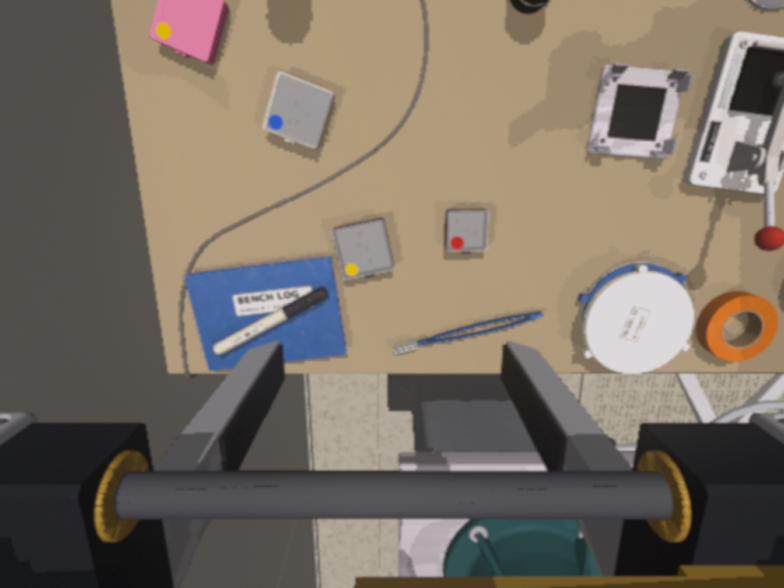

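```bash
python3 - <<'E'
from seg import *;import pickle
im=np.load("w2.npy");c=pickle.load(open("w2.pkl","rb"))
def lid(a):
    hsv=cv2.cvtColor(a.astype(np.uint8),cv2.COLOR_RGB2HSV)
    return (hsv[...,2]>110)&((hsv[...,1]<45))
B=dict(cream=(180,45,245,112),black=(233,150,286,204),small=(313,145,353,186))
vis=[]
for k,r in B.items():
    print(k,rect(im,c,r,lid,.016))
    x0,y0,x1,y1=r; a=cv2.resize(im[y0:y1,x0:x1],(260,260),interpolation=cv2.INTER_CUBIC)
    m=lid(a.astype(int)); b=a.copy(); b[~m]=0; vis.append(np.vstack([a,b]))
cv2.imwrite("pics/lids.png",np.hstack(vis)[:,:,::-1])
E
```

```text
cream [530.8 251.1  53.2  54.8  69.3]
black [405.8 194.8  53.2  52.6  11.7]
small [4.24e+02 9.39e+01 4.15e+01 4.01e+01 2.00e-01]
```

View pics/lids.png

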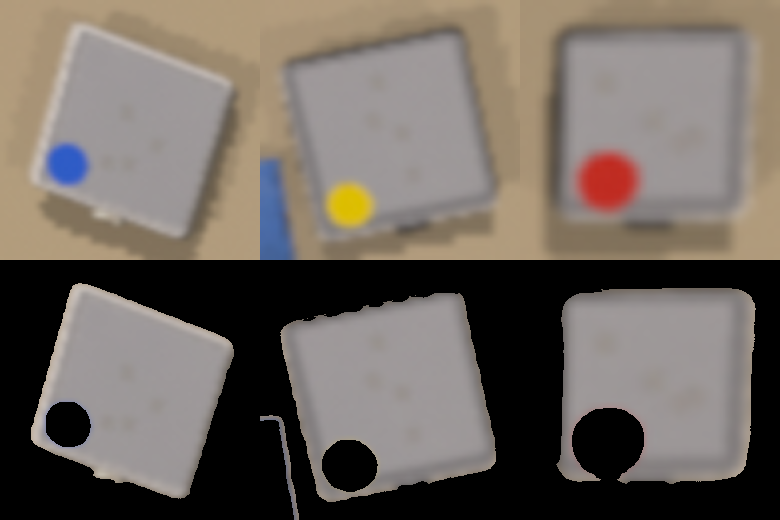

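```bash
python3 - <<'E'
from seg import *;import pickle
c=pickle.load(open("w2.pkl","rb"))
ct=get_calibration("top");cs=get_calibration("scene")
for z in (0,.005,.01): print(z,w(c,(332/1.4,256/1.4),z)*1000, w(c,(345/1.4,355/1.4),z)*1000,"top",w(ct,(220/2.5+110,327/2.5+130),z)*1000,"scene",w(cs,(617/2.857+160,180/2.857+140),z)*1000, w(cs,(597/2.857+160,245/2.857+140),z)*1000)
im=np.load("w2.npy")[150:270,120:290];cv2.imwrite("pics/nb.png",cv2.resize(im[:,:,::-1],None,fx=4,fy=4,interpolation=cv2.INTER_CUBIC))
a=cv2.imread("pics/scene0.png")[195:245,335:435];cv2.imwrite("pics/nb2.png",cv2.resize(a,None,fx=8,fy=8,interpolation=cv2.INTER_CUBIC))
E
```

```text
0 [396.15265419 226.85795475   0.        ] [287.50692437 217.05188165   0.        ] top [397.45782887 229.35117415   0.        ] scene [2.90889143e+02 2.21560950e+02 1.11022302e-13] [393.55557147 233.24872756   0.        ]
0.005 [397.12656574 226.18480088   5.        ] [289.68771891 216.48765782   5.        ] top [397.74205002 228.44020522   5.        ] scene [296.74170414 222.64090793   5.        ] [398.79679704 234.25909003   5.        ]
0.01 [398.10047729 225.51164701  10.        ] [291.86851345 215.92343398  10.        ] top [398.02627117 227.52923629  10.        ] scene [302.59426495 223.72086619  10.        ] [404.03802261 235.26945251  10.        ]
```

View pics/nb.png

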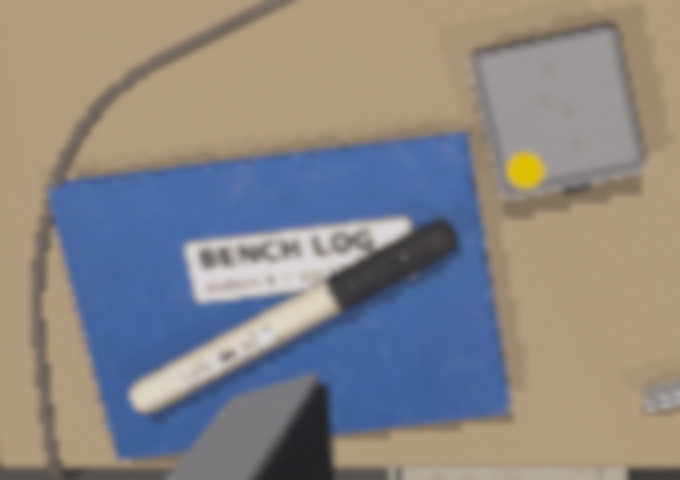

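View pics/nb2.png

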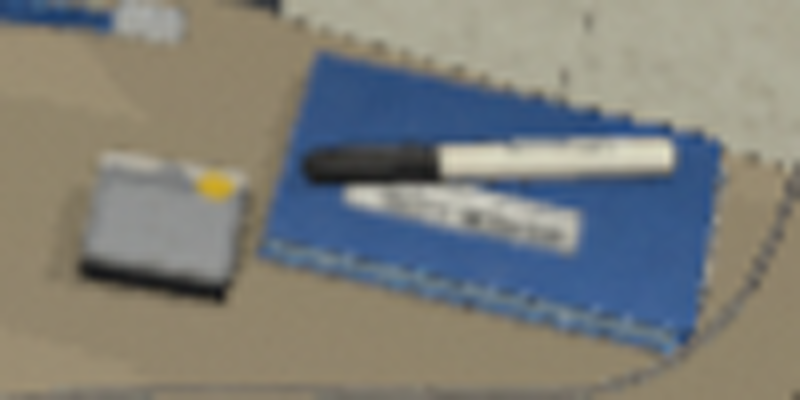

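Request:
jog_arm(moves=[[0,0,-0.18,43,28,-40,72],[0,0,-0.18,42,28,-40,72],[0,0,0,42,28.5,-40,72],[0,0,0,0,0,-38,72],[0,0,0,0,0,0,72],[0,0,0,0,0,0,72]])

```text
time: 4.42
tool_pos: [0.5269, 0.2486, 0.2156]
ee_rot: [-3.139, 0.002, -1.932]
wrist_force: [0.8, -1.7, 0.9]
width: 0.0722
```

```bash
python3 - <<'E'
from h import *
o=get_obs();print(o["time"],o["tool_pos"],o["ee_rot"],o["qvel"].round(4))
im=show("wrist","w3",None,1.4);c=get_calibration("wrist")
np.save("w3.npy",im);import pickle;pickle.dump(c,open("w3.pkl","wb"))
E
```

```text
4.425 [0.52685721 0.24863892 0.21564661] [-3.13938023e+00  1.74588196e-03 -1.93196324e+00] [ 0.0042 -0.0284 -0.023   0.0035 -0.0057 -0.0004]
```

View pics/w3.png

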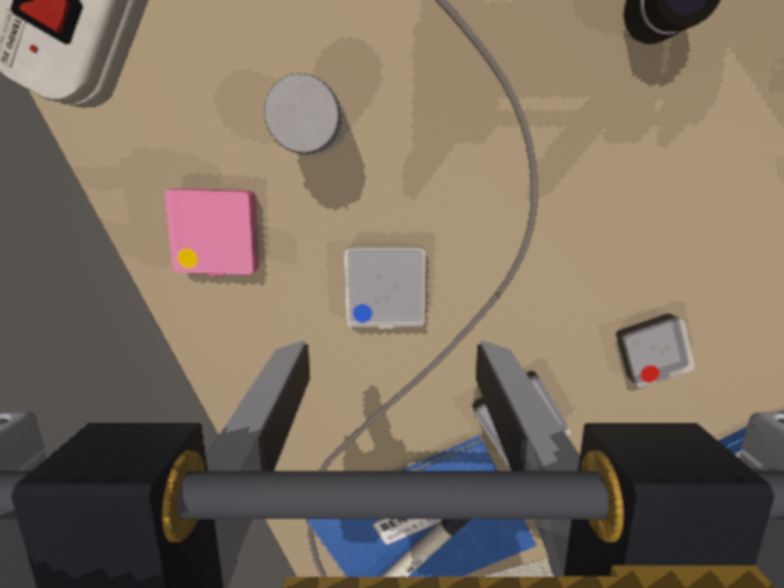

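```bash
python3 - <<'E'
from seg import *;import pickle
im=np.load("w3.npy");c=pickle.load(open("w3.pkl","rb"))
def lid(a):
    hsv=cv2.cvtColor(a.astype(np.uint8),cv2.COLOR_RGB2HSV)
    return (hsv[...,2]>120)&((hsv[...,1]<45))
print(rect(im,c,(237,165,315,240),lid,.016)); print(get_obs()["tool_pos"])
E
```

```text
[532.9 251.7  52.7  54.9  69.4]
[0.52706355 0.24879671 0.21662601]
```

Request:
jog_arm(moves=[[0,0,0,5,2.5,-40,72],[0,0,0,0,0,-40,72],[0,0,0,0,0,-20,72],[0,0,0,0,0,0,72],[0,0,0,0,0,0,72]])

```text
time: 5.1
tool_pos: [0.5325, 0.2519, 0.1166]
ee_rot: [-3.138, 0.003, -1.931]
wrist_force: [-0.2, -0.1, -0.3]
width: 0.0722
```

Request:
jog_arm(moves=[[0,0,0,0,0,-10,72],[0,0,0,0,-0.5,-5,72],[0,0,0,0,0,0,45],[0,0,0,0,0,0,45],[0,0,0,0,0,0,45],[0,0,0,0,0,0,45],[0,0,0,0,0,0,45]])

```text
time: 5.98
tool_pos: [0.5312, 0.2511, 0.0987]
ee_rot: [-3.141, 0.0, -1.931]
wrist_force: [0.2, -1.0, -0.3]
width: 0.0518
```

Request:
jog_arm(moves=[[0,0,0,0,0,15,45],[0,0,0,0,0,35,45],[0,0,0,0,-10,50,45],[0,0,0,0,-35,10,45],[0,0,0.1,0,-50,0,45],[0,0,0.1,0,-50,0,45],[0,0,0.08,0,-50,0,45],[0,0,0,0,-50,0,45],[0,0,0,-1,-40,0,45],[0,0,0,0,-20,0,45],[0,0,0,0,0,0,45],[0,0,0,0,0,0,45]])

```text
time: 7.48
tool_pos: [0.5303, -0.0528, 0.2088]
ee_rot: [-3.141, 0.001, -1.65]
wrist_force: [0.1, 0.2, -0.6]
width: 0.0517
```

```bash
python3 - <<'E'
from h import *
o=get_obs();print(o["time"],o["tool_pos"],o["ee_rot"],o["qvel"].round(4))
im=show("wrist","w4",None,1.4)
E
```

```text
7.475 [ 0.53026425 -0.05280187  0.20876602] [-3.14145338e+00  7.95765280e-04 -1.64987241e+00] [ 0.013  -0.0003  0.0052 -0.0028 -0.0024 -0.0018]
```

View pics/w4.png

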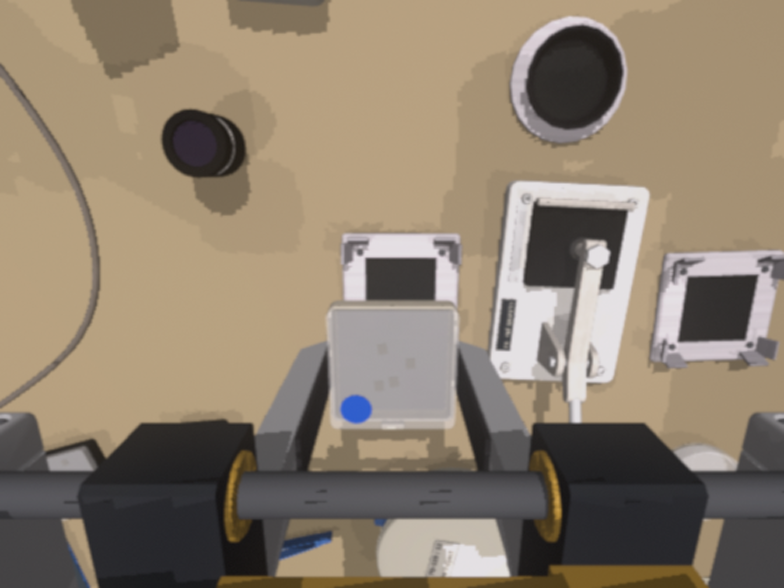

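Request:
jog_arm(moves=[[0,0,0,-1,-5.5,-20,45],[0,0,0,0,0,-40,45],[0,0,0,0,0,-20,45],[0,0,0,0,0,0,45],[0,0,0,0,0,0,45]])

```text
time: 8.15
tool_pos: [0.5299, -0.0588, 0.1297]
ee_rot: [-3.14, -0.0, -1.65]
wrist_force: [0.2, -0.1, 0.5]
width: 0.0518
```

Request:
jog_arm(moves=[[0,0,0,-0.5,0.5,-10,45],[0,0,0,0,0,-8,45],[0,0,0,0,0,-5,45],[0,0,0,0,0,0,45],[0,0,0,0,0,0,45],[0,0,0,0,0,0,45]])

```text
time: 8.9
tool_pos: [0.5287, -0.059, 0.1057]
ee_rot: [-3.141, -0.0, -1.651]
wrist_force: [-0.7, 0.5, -0.4]
width: 0.052
```

Seated depth as expected (box bottom ≈7 mm). Release and rise.

Request:
jog_arm(moves=[[0,0,0,0,0,-1,45],[0,0,0,0,0,0,66],[0,0,0,0,0,0,66],[0,0,0,0,0,0,66],[0,0,0,0,0,30,66],[0,0,0,0,0,50,66],[0,0,0,-20,20,50,66],[0,0,0,-20,20,30,72],[0,0,0,0,0,0,72],[0,0,0,0,0,0,72]])

```text
time: 10.15
tool_pos: [0.4885, -0.0192, 0.2633]
ee_rot: [3.14, -0.0, -1.651]
wrist_force: [0.8, -0.9, -0.2]
width: 0.072
```

```bash
python3 - <<'E'
from seg import *
o=get_obs();print(o["time"],o["tool_pos"],o["ee_rot"],o["qvel"].round(4))
im=show("wrist","w5",None,1.4);c=get_calibration("wrist")
np.save("w5.npy",im);import pickle;pickle.dump(c,open("w5.pkl","wb"))
E
```

```text
10.15 [ 0.48853295 -0.0192183   0.26334841] [ 3.14025723e+00 -4.12458652e-04 -1.65101296e+00] [-0.007   0.0269  0.0179  0.0026  0.0031  0.0002]
```

View pics/w5.png

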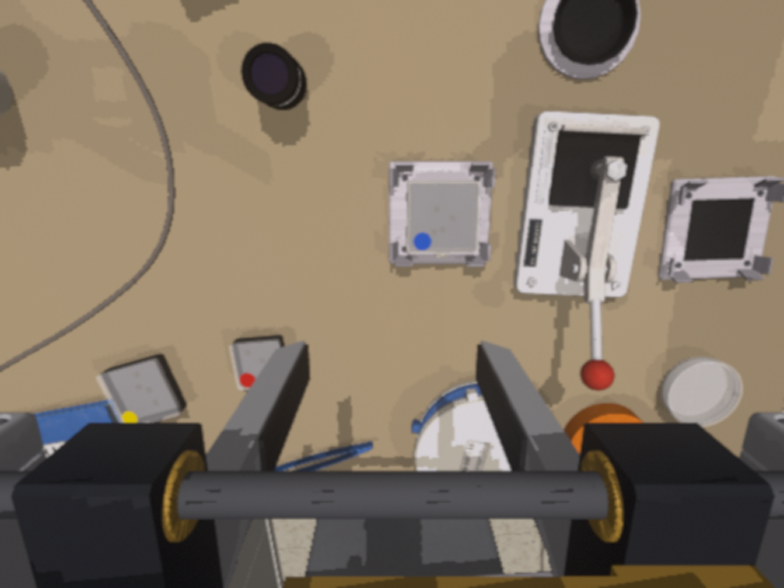

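```bash
python3 - <<'E'
from seg import *;import pickle
im=np.load("w5.npy");c=pickle.load(open("w5.pkl","rb"))
def lid(a):
    hsv=cv2.cvtColor(a.astype(np.uint8),cv2.COLOR_RGB2HSV)
    return (hsv[...,2]>140)&((hsv[...,1]<45))
def lid2(a):
    b=a.astype(int); return (abs(b[...,0]-b[...,2])<12)&(b.min(2)>110)
r=(285,122,345,188)
x0,y0,x1,y1=r
a=cv2.resize(im[y0:y1,x0:x1],(600,660),interpolation=cv2.INTER_CUBIC);cv2.imwrite("pics/c5.png",a[:,:,::-1])
E
```

```text
(no output)
```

View pics/c5.png

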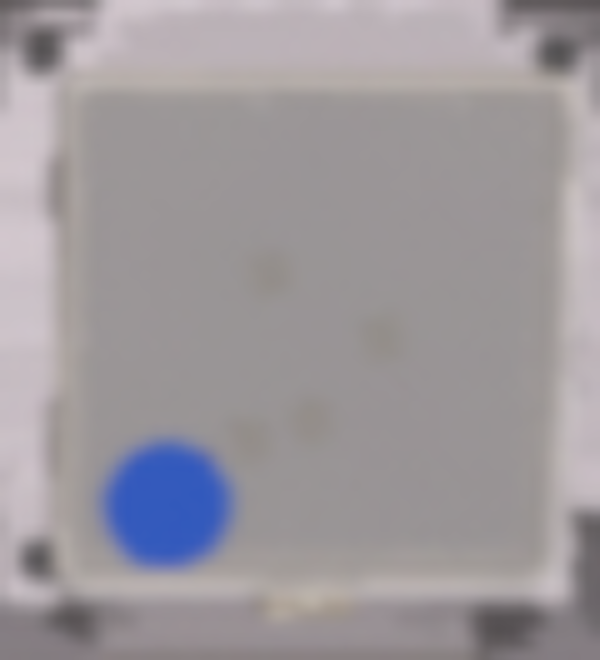

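```bash
python3 - <<'E'
from seg import *;import pickle
c=pickle.load(open("w5.pkl","rb"))
for p in [(312,335),(60,80),(570,80),(58,585),(558,590)]: print((w(c,(p[0]/10+285-.5,p[1]/10+122-.5),.022)*1000).round(1))
E
```

```text
[529.6 -58.6  22. ]
[556.2 -35.4  22. ]
[552.2 -84.9  22. ]
[506.6 -31.6  22. ]
[501.9 -82.3  22. ]
```

Request:
jog_arm(moves=[[0,0,0.04,-32,40,0,72],[0,0,0.043,-32,40,-20,66],[0,0,0,0,33,-25,60],[0,0,0,0,0,0,60],[0,0,0,0,0,0,60]])

```text
time: 10.82
tool_pos: [0.425, 0.0933, 0.2188]
ee_rot: [3.14, -0.001, -1.568]
wrist_force: [0.6, -0.2, 0.8]
width: 0.0599
```

```bash
python3 - <<'E'
from seg import *
o=get_obs();print(o["time"],o["tool_pos"],o["ee_rot"],o["qvel"].round(4))
im=show("wrist","w6",None,1.4);c=get_calibration("wrist")
np.save("w6.npy",im);import pickle;pickle.dump(c,open("w6.pkl","wb"))
E
```

```text
10.825 [0.4249712  0.09330415 0.21883181] [ 3.13980522e+00 -1.05752235e-03 -1.56847792e+00] [-0.014  -0.0112 -0.0228  0.0016  0.0011  0.0013]
```

View pics/w6.png

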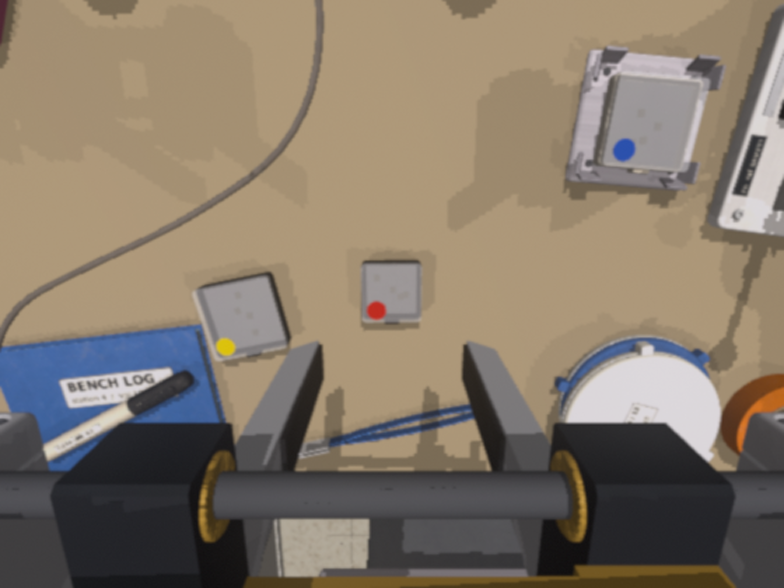

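```bash
python3 - <<'E'
from seg import *;import pickle
im=np.load("w6.npy");c=pickle.load(open("w6.pkl","rb"))
def lid(a):
    hsv=cv2.cvtColor(a.astype(np.uint8),cv2.COLOR_RGB2HSV)
    return (hsv[...,2]>110)&((hsv[...,1]<45))
print(rect(im,c,(250,180,308,238),lid,.016),rect(im,c,(150,190,215,262),lid,.016))
E
```

```text
[4.245e+02 9.360e+01 4.050e+01 3.980e+01 1.000e-01] [406.  194.8  52.4  52.4  11.7]
```

Request:
jog_arm(moves=[[0,0,0,-1,0,-40,60],[0,0,0,0,0,-45,60],[0,0,0,0,0,-20,60],[0,0,0,0,0,-13,60],[0,0,0,0,0,0,60],[0,0,0,0,0,0,34],[0,0,0,0,0,0,34],[0,0,0,0,0,0,34],[0,0,0,0,0,0,34],[0,0,0,0,0,0,34]])

```text
time: 12.12
tool_pos: [0.4244, 0.0941, 0.1026]
ee_rot: [-3.139, -0.0, -1.568]
wrist_force: [-0.4, -1.3, 4.7]
width: 0.0398
```

Request:
jog_arm(moves=[[0,0,0,0,0,10,34],[0,0,0,0,0,35,34],[0,0,0,10,0,45,34],[0,0,-0.04,35,-40,10,34],[0,0,-0.043,35,-45,0,34],[0,0,0,25,-45,0,34],[0,0,0,0,-23,0,34],[0,0,0,0,0,-30,34],[0,0,0,0,0,0,34],[0,0,0,0,0,0,34]])

```text
time: 13.38
tool_pos: [0.5287, -0.0587, 0.1721]
ee_rot: [-3.141, -0.0, -1.651]
wrist_force: [0.6, -0.5, -0.5]
width: 0.0396
```

```bash
python3 - <<'E'
from seg import *
o=get_obs();print(o["time"],o["tool_pos"],o["ee_rot"],o["qvel"].round(4),o["wrist_force"])
im=show("wrist","w7",None,1.4)
E
```

```text
13.375 [ 0.52872387 -0.05868217  0.17211429] [-3.14141626e+00 -1.61772597e-05 -1.65052319e+00] [ 0.004  -0.0125 -0.0157 -0.0014 -0.0045  0.0008] [ 0.55246655 -0.50685775 -0.52584522]
```

View pics/w7.png

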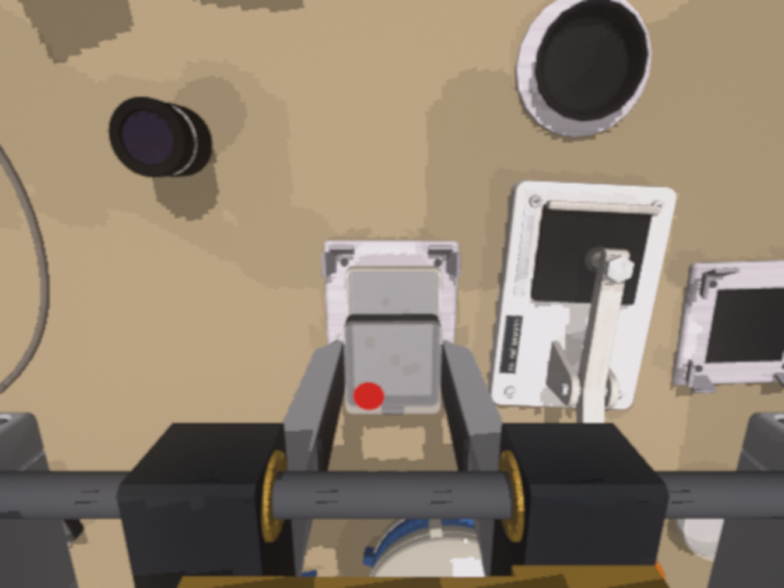

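Request:
jog_arm(moves=[[0,0,0,0,0,-25,34],[0,0,0,0,0,-15,34],[0,0,0,0,0,-5,34],[0,0,0,0,0,0,34],[0,0,0,0,0,0,34]])

```text
time: 14.05
tool_pos: [0.5292, -0.059, 0.1275]
ee_rot: [-3.14, -0.0, -1.651]
wrist_force: [0.1, 0.0, -0.6]
width: 0.0396
```

Request:
jog_arm(moves=[[0,0,0,0,0,-2.5,34],[0,0,0,0,0,0,34],[0,0,0,0,0,0,34]])

```text
time: 14.42
tool_pos: [0.5291, -0.0591, 0.1246]
ee_rot: [-3.14, -0.0, -1.651]
wrist_force: [0.3, 0.1, 0.4]
width: 0.0398
```

Request:
jog_arm(moves=[[0,0,0,0,0,-0.5,34],[0,0,0,0,0,0,54],[0,0,0,0,0,0,54],[0,0,0,0,0,0,54],[0,0,0,0,0,30,54],[0,0,0,0,0,50,54],[0,0,0,0,30,40,66],[0,0,0.04,0,50,0,66],[0,0,0.04,0,0,0,66],[0,0,0,0,0,0,66],[0,0,0,0,0,0,66]])

```text
time: 15.8
tool_pos: [0.5286, 0.0207, 0.2432]
ee_rot: [3.141, -0.0, -1.572]
wrist_force: [0.4, -0.6, 0.5]
width: 0.0659
```

```bash
python3 - <<'E'
from seg import *
o=get_obs();print(o["time"],o["tool_pos"],o["ee_rot"],o["qvel"].round(4),o["wrist_force"])
im=show("wrist","w8",None,1.4);c=get_calibration("wrist")
np.save("w8.npy",im);import pickle;pickle.dump(c,open("w8.pkl","wb"))
print([(d["conf"],d["bbox"]) for d in look_for("loupe","wrist")])
E
```

```text
15.8 [0.52855536 0.02067416 0.24319243] [ 3.14089099e+00 -1.88869089e-04 -1.57213128e+00] [-0.0079  0.0025 -0.0008 -0.0001  0.0005 -0.0036] [ 0.44020156 -0.61276826  0.47882023]
[(0.72, [226.8, 68.2, 271.8, 113.8])]
```

View pics/w8.png

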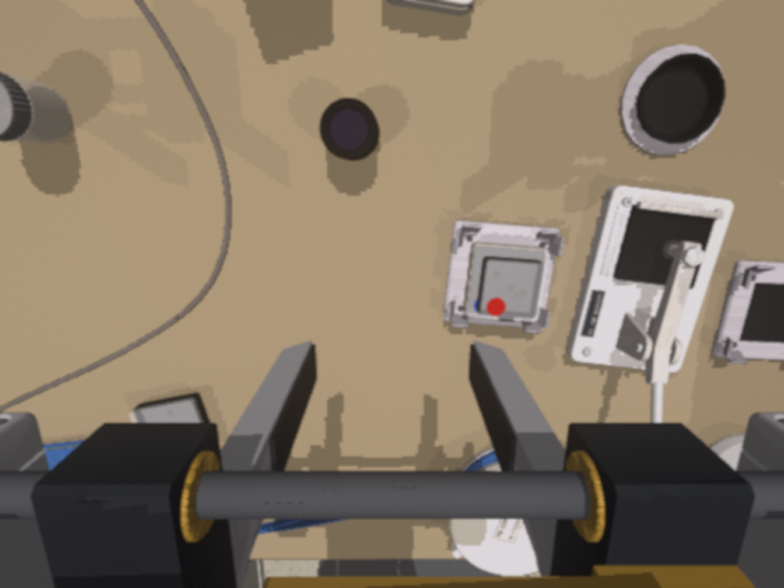

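```bash
python3 - <<'E'
from seg import *;import pickle
im=np.load("w8.npy");c=pickle.load(open("w8.pkl","rb"))
dark=lambda a:a.sum(2)<170
for z in (.034,.017,0):print(rect(im,c,(220,62,280,116),dark,z))
E
```

```text
[629.7  46.3  34.6  34.6  89.4]
[631.   47.8  36.6  36.6  89.4]
[632.2  49.3  38.6  38.6  89.4]
```

Request:
jog_arm(moves=[[0,0,0,35,13,0,66],[0,0,0,35,13.3,-20,62],[0,0,0,31.4,0,-30,62],[0,0,0,0,0,-25,62],[0,0,0,0,0,0,62],[0,0,0,0,0,0,62]])

```text
time: 16.65
tool_pos: [0.6304, 0.047, 0.1697]
ee_rot: [-3.14, -0.0, -1.572]
wrist_force: [-0.0, 0.7, 1.2]
width: 0.0619
```

```bash
python3 - <<'E'
from seg import *
o=get_obs();print(o["time"],o["tool_pos"],o["ee_rot"],o["qvel"].round(4),o["wrist_force"])
im=show("wrist","w9",None,1.4);show("scene","s9",(160,140,440,340),2.85)
E
```

```text
16.65 [0.63035961 0.04695274 0.16966255] [-3.14021663e+00 -8.46946221e-05 -1.57171667e+00] [-0.0001 -0.021  -0.0152  0.     -0.0038 -0.0013] [-0.00822713  0.68861429  1.16559786]
```

View pics/w9.png

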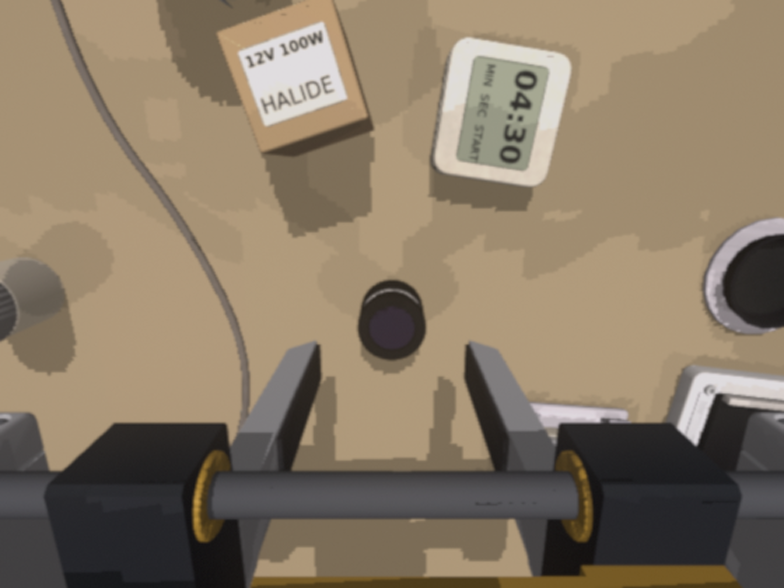

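View pics/s9.png

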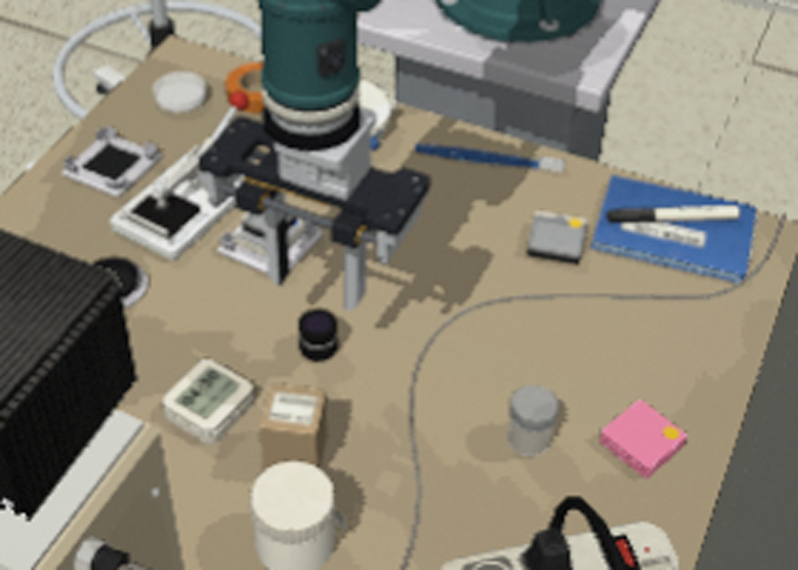

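View pics/top0.png

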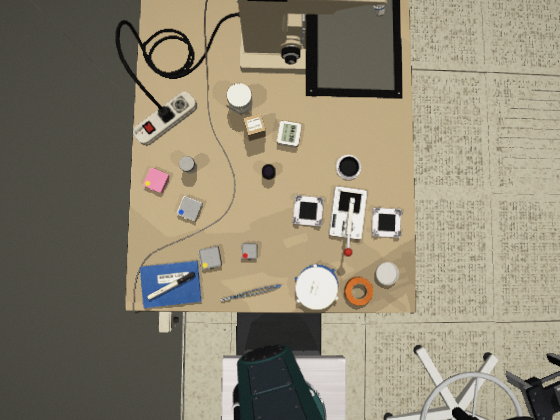

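View pics/scene0.png

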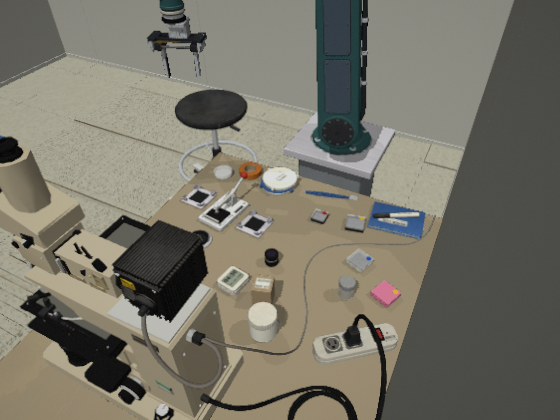

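Request:
jog_arm(moves=[[0,0,0,0,0,-30,62],[0,0,0,0,0,-18,62],[0,0,0,0,0,-9,62],[0,0,0,0,0,0,62],[0,0,0,0,0,0,30],[0,0,0,0,0,0,30],[0,0,0,0,0,0,30],[0,0,0,0,0,0,30],[0,0,0,0,0,0,30]])

```text
time: 17.88
tool_pos: [0.6304, 0.0473, 0.1122]
ee_rot: [-3.14, -0.0, -1.571]
wrist_force: [-0.5, -1.0, 2.2]
width: 0.0357
```

Request:
jog_arm(moves=[[0,0,0,0,0,10,30],[0,0,0,0,0,30,30],[0,0,0,5,-20,30,30],[0,0,0,5,-45,10,30],[0,0,0,5,-50,0,30],[0,0,0,5.5,-50,0,30],[0,0,0,0,-35,0,30],[0,0,0,0,-13,0,30],[0,0,0,0,0,0,30],[0,0,0,0,0,0,30]])

```text
time: 19.12
tool_pos: [0.6507, -0.1641, 0.1916]
ee_rot: [3.141, 0.001, -1.569]
wrist_force: [-0.5, -1.0, -0.8]
width: 0.0353
```

```bash
python3 - <<'E'
from seg import *
o=get_obs();print(o["time"],o["tool_pos"],o["ee_rot"],o["qvel"].round(4),o["wrist_force"])
im=show("wrist","w10",None,1.4)
c=get_calibration("wrist");light=lambda a:(a.min(2)>135)
np.save("w10.npy",im);import pickle;pickle.dump(c,open("w10.pkl","wb"))
E
```

```text
19.125 [ 0.65065475 -0.16406852  0.19163142] [ 3.14149574e+00  7.14702864e-04 -1.56938865e+00] [ 0.0081 -0.0022  0.0005 -0.0034 -0.0006 -0.0037] [-0.53232939 -1.00097353 -0.79224985]
```

View pics/w10.png

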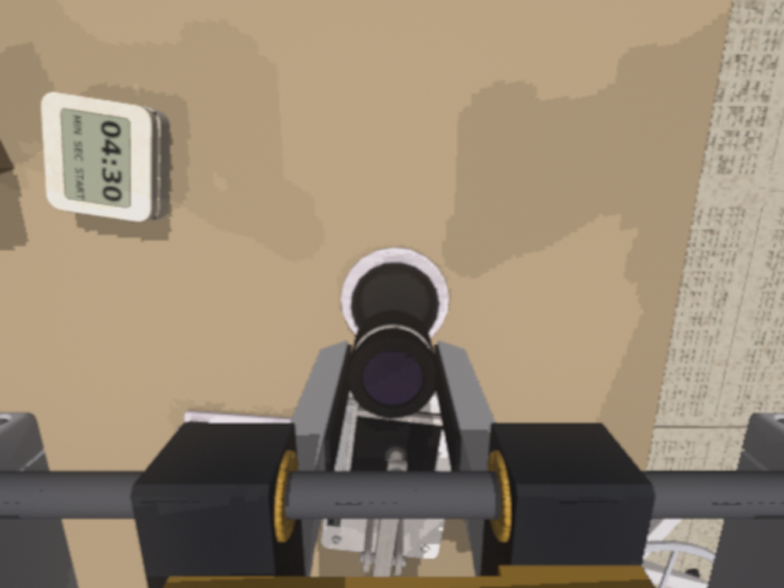

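Request:
jog_arm(moves=[[0,0,0,0,-1.7,-25,30],[0,0,0,0,0,-25,30],[0,0,0,0,0,-10,30],[0,0,0,0,0,-8,30],[0,0,0,0,0,0,30],[0,0,0,0,0,0,30]])

```text
time: 19.92
tool_pos: [0.6511, -0.1675, 0.1248]
ee_rot: [-3.14, -0.001, -1.571]
wrist_force: [0.1, 0.1, -0.4]
width: 0.0354
```

Request:
jog_arm(moves=[[0,0,0,0,1,-4,30],[0,0,0,0,0,-3.5,30],[0,0,0,0,0,0,30],[0,0,0,0,0,0,30]])

```text
time: 20.42
tool_pos: [0.6507, -0.1664, 0.1162]
ee_rot: [-3.141, -0.0, -1.571]
wrist_force: [-0.9, 0.3, 1.1]
width: 0.0349
```

Request:
jog_arm(moves=[[0,0,0,0,0,-0.5,30],[0,0,0,0,0,0,54],[0,0,0,0,0,0,54],[0,0,0,0,0,0,54],[0,0,0,0,0,30,54],[0,0,0,0,0,50,60],[0,0,0,-40,20,40,72],[0,0,0,-45,30,20,72],[0,0,0,0,0,0,72],[0,0,0,0,0,0,72]])

```text
time: 21.68
tool_pos: [0.5657, -0.1165, 0.2554]
ee_rot: [-3.141, -0.001, -1.571]
wrist_force: [0.4, -0.4, -0.0]
width: 0.0718
```

```bash
python3 - <<'E'
from seg import *
o=get_obs();print(o["time"],o["tool_pos"],o["ee_rot"])
im=show("wrist","w11",None,1.4)
E
```

```text
21.675 [ 0.56571968 -0.11649369  0.25538048] [-3.14119273e+00 -5.28848932e-04 -1.57088492e+00]
```

View pics/w11.png

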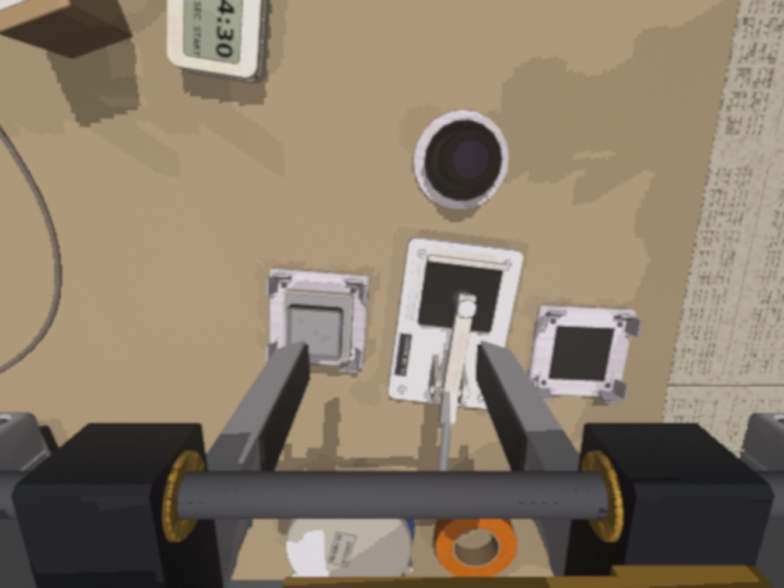

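Request:
jog_arm(moves=[[0,0,0,-20,50,0,66],[0,0,0,-25,55,0,66],[0,0,0,-25,55,0,66],[0,0,0.1,-25,55,0,66],[0,0,0.104,-25,55,-20,66],[0,0,0,-20,35,-20,66],[0,0,0,-8,9,-10,66],[0,0,0,0,0,0,66],[0,0,0,0,0,0,66]])

```text
time: 22.85
tool_pos: [0.4193, 0.1958, 0.2064]
ee_rot: [-3.141, -0.001, -1.369]
wrist_force: [-0.4, -0.5, 0.1]
width: 0.0661
```

```bash
python3 - <<'E'
from seg import *
o=get_obs();print(o["time"],o["tool_pos"],o["ee_rot"])
im=show("wrist","w12",None,1.4);c=get_calibration("wrist")
np.save("w12.npy",im);import pickle;pickle.dump(c,open("w12.pkl","wb"))
E
```

```text
22.85 [0.41931514 0.19576104 0.20639671] [-3.14060179e+00 -6.93131188e-04 -1.36871369e+00]
```

View pics/w12.png

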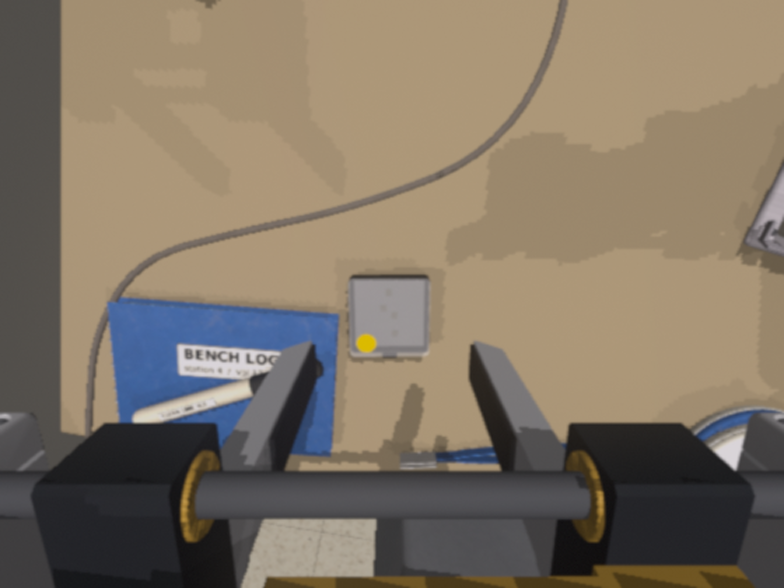

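Request:
jog_arm(moves=[[0,0,0,0,1.7,-40,66],[0,0,0,0,0,-35,66],[0,0,0,0,0,0,66],[0,0,0,0,0,0,66]])

```text
time: 23.4
tool_pos: [0.4194, 0.1981, 0.1326]
ee_rot: [-3.139, 0.0, -1.368]
wrist_force: [-0.1, 0.1, 0.4]
width: 0.0664
```

```bash
python3 - <<'E'
from seg import *
o=get_obs();print(o["time"],o["tool_pos"],o["ee_rot"])
im=show("wrist","w13",None,1.4);show("scene","s13",(300,170,440,270),5.6)
E
```

```text
23.4 [0.41937414 0.19809759 0.13263956] [-3.13880521e+00  1.33930998e-04 -1.36824811e+00]
```

View pics/w13.png

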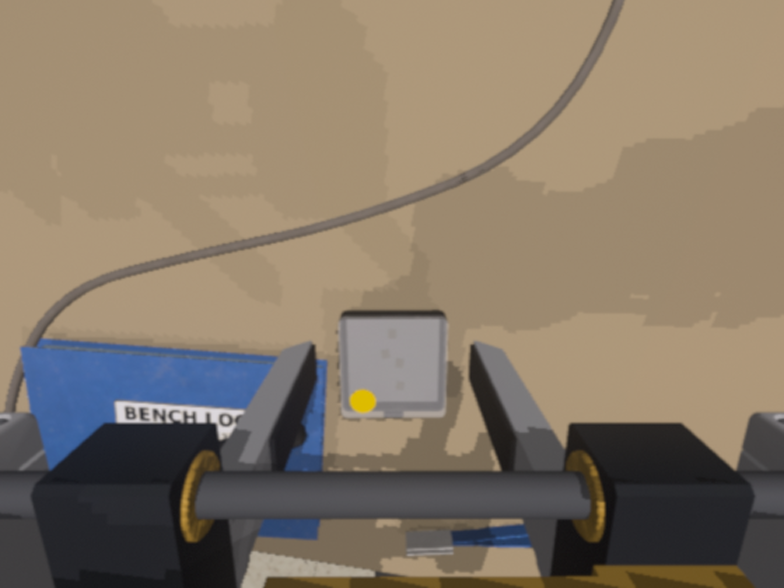

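View pics/s13.png

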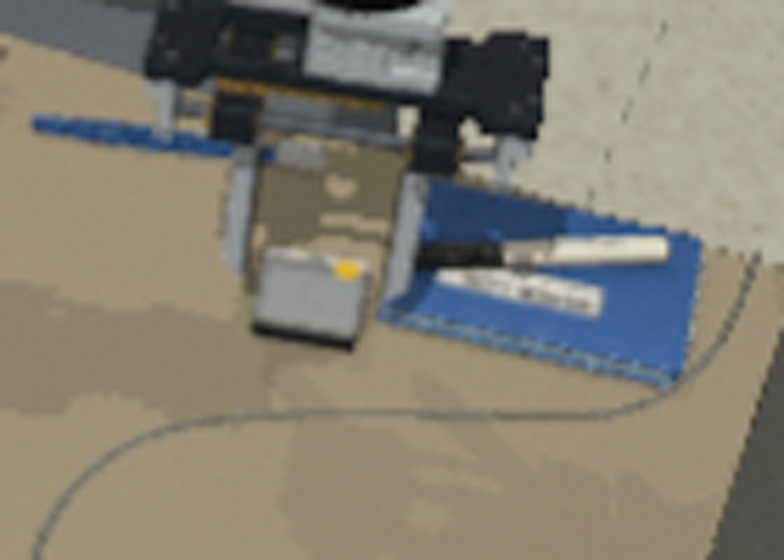

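Request:
jog_arm(moves=[[0,0,0,1,0,-15,66],[0,0,0,0,0,-8,66],[0,0,0,0,0,-4,66],[0,0,0,0,0,0,66],[0,0,0,0,0,0,66]])

```text
time: 24.12
tool_pos: [0.4191, 0.1984, 0.1041]
ee_rot: [-3.141, -0.0, -1.367]
wrist_force: [-0.5, 0.4, -0.3]
width: 0.0657
```

No contact. Close, lift, carry to clear bench at about (0.44, 0.03) for a centred regrip.

Request:
jog_arm(moves=[[0,0,0,0,0,0,45],[0,0,0,0,0,0,45],[0,0,0,0,0,0,45],[0,0,0,0,0,0,45],[0,0,0,0,0,5,45],[0,0,0,0,0,20,45],[0,0,0,5,-20,10,45],[0,0,-0.1,5,-45,0,45],[0,0,-0.104,5,-50,0,45],[0,0,0,5,-45,0,45],[0,0,0,0,0,0,45],[0,0,0,0,0,0,45]])

```text
time: 25.62
tool_pos: [0.4389, 0.0387, 0.139]
ee_rot: [3.141, 0.001, -1.571]
wrist_force: [-0.4, 0.9, 0.8]
width: 0.0517
```

```bash
python3 - <<'E'
from seg import *
o=get_obs();print(o["time"],o["tool_pos"],o["ee_rot"],o["width"])
im=show("wrist","w14",None,1.4)
E
```

```text
25.625 [0.43891157 0.03867613 0.13897268] [ 3.14143682e+00  6.28013191e-04 -1.57147260e+00] 0.051745499642585305
```

View pics/w14.png

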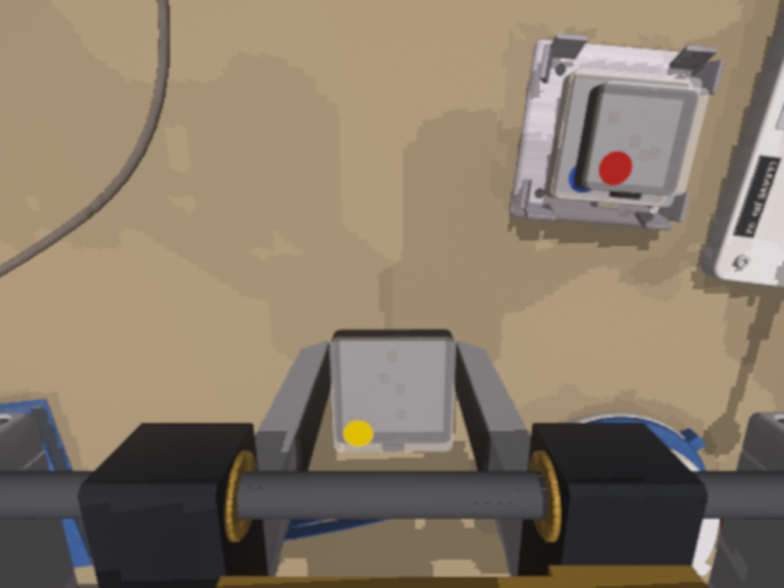

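Request:
jog_arm(moves=[[0,0,0,0,0,-20,45],[0,0,0,0,0,-11,45],[0,0,0,0,0,-3.5,45],[0,0,0,0,0,0,45],[0,0,0,0,0,0,60],[0,0,0,0,0,0,60],[0,0,0,-6,0,0,60],[0,0,0,-7,0,-2,60],[0,0,0,0,0,0,60],[0,0,0,0,0,0,45],[0,0,0,0,0,0,45],[0,0,0,0,0,0,45]])

```text
time: 27.18
tool_pos: [0.4261, 0.0383, 0.1025]
ee_rot: [-3.142, -0.0, -1.571]
wrist_force: [1.1, -0.4, 0.3]
width: 0.0513
```

Request:
jog_arm(moves=[[0,0,0,0,0,0,45],[0,0,0,0,0,0,45]])

```text
time: 27.42
tool_pos: [0.4261, 0.0383, 0.1025]
ee_rot: [-3.141, -0.0, -1.571]
wrist_force: [0.3, -0.1, 0.2]
width: 0.0517
```

```bash
python3 - <<'E'
from seg import *
o=get_obs();print(o["time"],o["tool_pos"],o["ee_rot"],o["width"])
im=show("wrist","w15",None,1.4);c=get_calibration("wrist")
np.save("w15.npy",im);import pickle;pickle.dump(c,open("w15.pkl","wb"))
E
```

```text
27.425 [0.4261186  0.03834548 0.10246885] [-3.14139933e+00 -1.17916387e-04 -1.57097656e+00] 0.0516893647906808
```

View pics/w15.png

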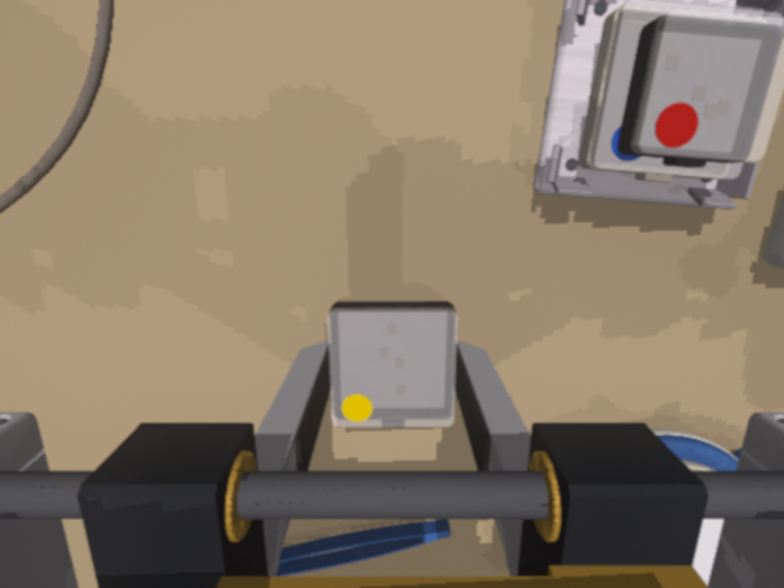

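Request:
jog_arm(moves=[[0,0,0,0,0,10,45],[0,0,0,0,0,40,45],[0,0,0,0,0,50,45],[0,0,0,5,-20,20,45],[0,0,-0.05,15,-50,0,45],[0,0,0,15,-55,0,45],[0,0,0,15,-55,0,45],[0,0,0,15,-50,0,45],[0,0,0,10.6,-45,0,45],[0,0,0,0,-30,0,45],[0,0,0,0,0,0,45],[0,0,0,0,0,0,45]])

```text
time: 28.98
tool_pos: [0.5016, -0.266, 0.2227]
ee_rot: [-3.142, 0.001, -1.621]
wrist_force: [0.4, 1.0, 0.0]
width: 0.0513
```

```bash
python3 - <<'E'
from seg import *
o=get_obs();print(o["time"],o["tool_pos"],o["ee_rot"],o["width"])
im=show("wrist","w16",None,1.4)
E
```

```text
28.975 [ 0.5015576  -0.26601659  0.22265773] [-3.14157594e+00  5.99886433e-04 -1.62081003e+00] 0.05128562026919853
```

View pics/w16.png

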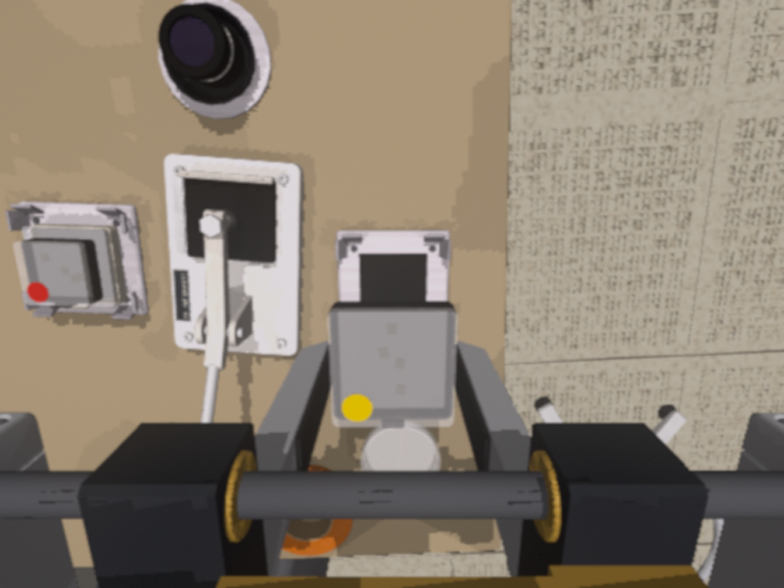

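Request:
jog_arm(moves=[[0,0,0,0,0,-40,45],[0,0,0,0,0,-35,45],[0,0,0,0,0,-15,45],[0,0,0,0,0,0,45],[0,0,0,0,0,0,45]])

```text
time: 29.65
tool_pos: [0.5025, -0.2669, 0.1343]
ee_rot: [-3.139, -0.002, -1.621]
wrist_force: [0.3, -0.1, 1.0]
width: 0.0515
```

Request:
jog_arm(moves=[[0,0,0,-0.5,0,-10,45],[0,0,0,0,0,-8,45],[0,0,0,0,0,-5,45],[0,0,0,0,0,0,45],[0,0,0,0,0,0,45]])

```text
time: 30.28
tool_pos: [0.5011, -0.2667, 0.1093]
ee_rot: [3.141, -0.0, -1.621]
wrist_force: [0.2, -0.2, -0.6]
width: 0.0517
```

Request:
jog_arm(moves=[[0,0,0,0,0,-1,45],[0,0,0,0,0,0,66],[0,0,0,0,0,0,66],[0,0,0,0,0,0,66],[0,0,0,0,0,30,66],[0,0,0,0,0,50,66],[0,0,0,-10,20,50,72],[0,0,0,-30,40,40,72],[0,0,0,-10,40,0,72],[0,0,0,0,0,0,72],[0,0,0,0,0,0,72]])

```text
time: 31.65
tool_pos: [0.4518, -0.1678, 0.2772]
ee_rot: [3.141, -0.001, -1.621]
wrist_force: [-0.1, -0.4, 0.3]
width: 0.0722
```

```bash
python3 - <<'E'
from seg import *
o=get_obs();print(o["time"],o["tool_pos"],o["ee_rot"],o["width"])
im=show("wrist","w17",None,1.4);c=get_calibration("wrist")
np.save("w17.npy",im);import pickle;pickle.dump(c,open("w17.pkl","wb"))
a=im[40:240,180:440];cv2.imwrite("pics/w17z.png",cv2.resize(a[:,:,::-1],None,fx=3,fy=3,interpolation=cv2.INTER_CUBIC))
E
```

```text
31.65 [ 0.45184229 -0.16784978  0.27724782] [ 3.14142740e+00 -5.90206539e-04 -1.62078620e+00] 0.07221956446363427
```

View pics/w17.png

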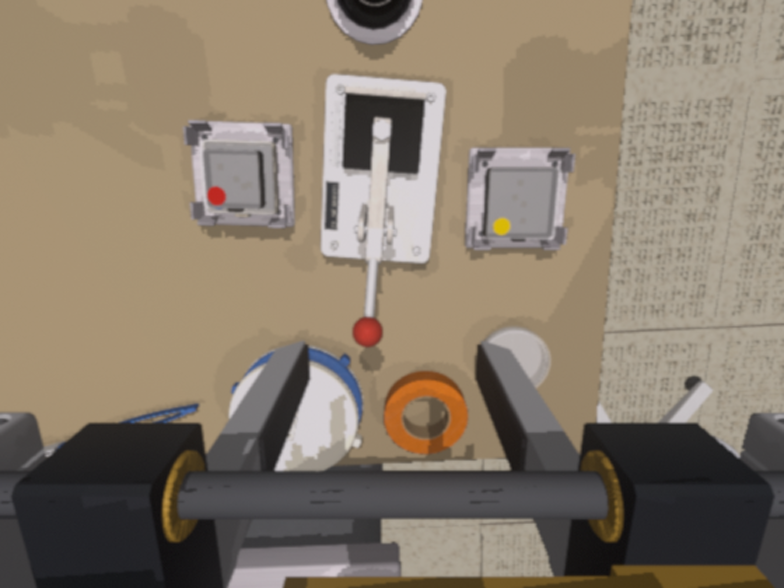

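```bash
python3 - <<'E'
from seg import *;import pickle
im=np.load("w17.npy");c=pickle.load(open("w17.pkl","rb"))
for nm,(l,t,r,b),z in [("black",(345,118,399,172),.022),("small",(140,95,205,160),.038)]:
    a=im[t:b,l:r];cv2.imwrite(f"pics/z_{nm}.png",cv2.resize(a[:,:,::-1],None,fx=8,fy=8,interpolation=cv2.INTER_CUBIC))
# expected-geometry overlay
def sq(cx,cy,hx,hy,yaw,z):
    R=np.array([[np.cos(yaw),-np.sin(yaw)],[np.sin(yaw),np.cos(yaw)]])
    return np.c_[(np.array([[hx,hy],[hx,-hy],[-hx,-hy],[-hx,hy]])@R.T)+[cx,cy],[z]*4]
s=4;o=cv2.resize(im[80:185,120:410],None,fx=2.7,fy=2.7,interpolation=cv2.INTER_CUBIC)[:,:,::-1].copy()
for q,col in [(sq(.5026,-.2666,.026,.026,-.05,.022),(0,255,0)),(sq(.5296,-.0586,.026,.026,-.08,.022),(255,255,0)),(sq(.5296,-.0586,.020,.020,-.08,.038),(0,0,255))]:
    p=((proj(c,q)-[120,80]+.5)*2.7-.5).round().astype(int);cv2.polylines(o,[p.reshape(-1,1,2)],True,col,1)
cv2.imwrite("pics/ov.png",o)
E
```

```text
(no output)
```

View pics/ov.png

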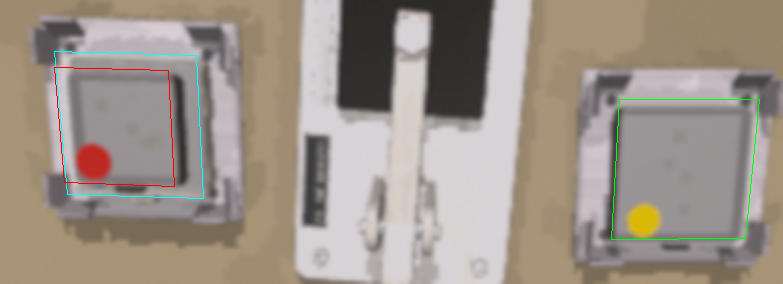

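```bash
python3 - <<'E'
from seg import *
show("scene","s17",(160,140,440,340),2.85);show("top","t17",(110,130,430,310),2.5)
for l in ["canister","dish"]:
    print(l,[(round(d["conf"],2),[round(float(v)) for v in d["bbox"]]) for d in look_for(l,"top")])
im=cv2.imread("pics/w11.png")[100:220,400:520];cv2.imwrite("pics/lz.png",cv2.resize(im,None,fx=4,fy=4,interpolation=cv2.INTER_CUBIC))
E
```

```text
canister [(0.76, [182, 155, 198, 175])]
dish [(0.56, [387, 265, 398, 286])]
```

View pics/s17.png

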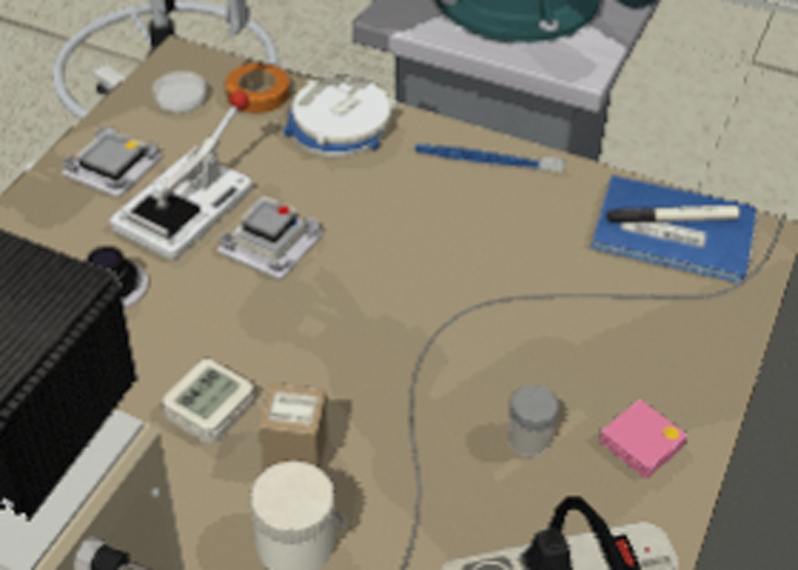

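View pics/lz.png

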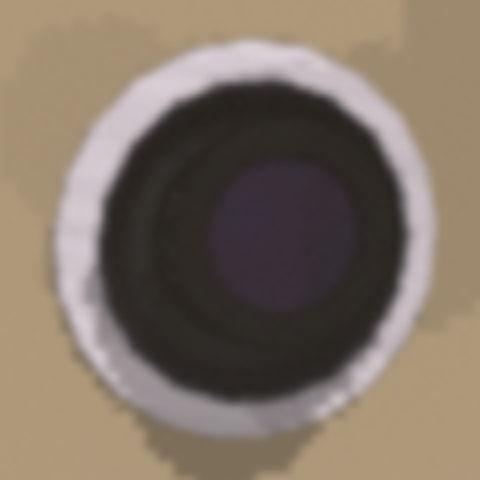

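View pics/t17.png

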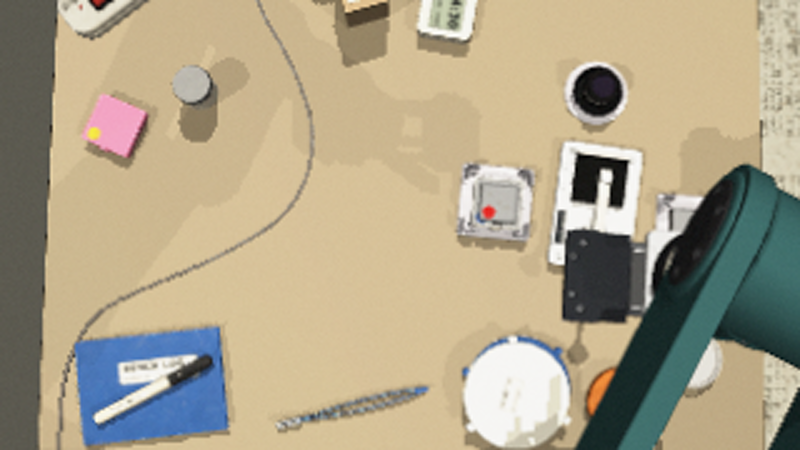

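```bash
python3 - <<'E'
from bench import *
o=get_obs();print(o["time"],o["wrist_force"],abs(o["qvel"]).max());print(close_job())
E
```

```text
31.9 [0.55364107 0.6038462  0.61878995] 0.004336256073911585
the job is handed in; nothing more can be done
None
```

I laid out the station and handed the job in at 31.9 s of the 96 s allowed. No verdict comes back on hand-in, so what follows rests on my own checks.

- **Cream box:** it sits in the left nest. Its lid centre measured about 1–2 mm from the nest centre.
- **Small black box:** it is on top of the cream box.
- **Large black box:** it sits in the right nest. The notebook blocked a centred grip, so I lifted it off-centre, set it down on clear bench and regripped it before placing it.
- **Loupe:** it stands upright in the cup behind the jig.
- **Seating heights:** release heights matched every target: about 6 mm up for the nest plates, 22 mm for the stack and 4 mm for the cup floor.
- **Bystanders:** the canister, glass dish and pink look-alike appear unmoved. In the last top picture the arm partly covered the dish, but the scene picture shows it in its original place.
- **Gripper:** it was open, clear of everything and still at the end.

**One disagreement:** in the last wrist overlay the box outlines came out about 2–4 mm off where I expected them. I put this down to calibration or pose error. From the same overlay I judge the small box to be 2–3 mm off-centre on the cream box. Both are well inside the 10 mm limit.

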